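Open the galley locker by its pop-out T-handle

ROBOT

A 6-joint arm with a two-finger parallel gripper is mounted at the origin on the work surface. World frame = base frame: x ahead of the robot, y to its left, z up, the work surface at z = 0. Lengths are in m, angles in rad, forces in N, time in s.
With the tool pointing down it reaches from about 0.3 to 1 m from the base axis. Payload 5.1 kg.
Tool frame: the origin (TCP) lies at the very end of the fingers, on their centre line; the grasp point (between the pads) lies 19 mm behind it; z points along the fingers, y is the line along which they close (so a half turn about z gives the same grasp; the last joint's range is limited). The gripper opens to 95 mm and grips with 3 to 60 N. Pads are 20 mm wide; open, the fingers measure 119 mm over their backs; the gripper's body (75 mm by 180 mm) begins 59 mm behind the grasp point.
Start: joints at [-1.414, 0.124, 1.65, -0, 1.367, -0.083], TCP at [0.154, -0.631, 0.189] pointing down, gripper open.
Joint ranges: [-2.61, 2.61], [-1.02, 2.33], [0.03, 2.71], [-1.35, 4.49], [0.32, 2.68], [-2.91, 2.91]. Speed limits (rad/s): [2.57, 2.57, 3.14, 3.14, 3.14, 3.14].

INTERFACE

Orientations are given as [roll, pitch, yaw] about the fixed x, y, z axes, in that order (R = Rz(yaw) Ry(pitch) Rx(roll)).
In Python, from bench import sense, snapshot, hand_in gives the robot as it stands.
- The arm moves only by the tool arm_command, never from a script. Its argument "commands" is a list of rows, each a list of 3 entries, a list of its own where there are three numbers: the closure, from 0 (fully open) to 1 (shut), then the shift along the tool's x, y, z in m, then the turn about the tool's z in degrees. In form: [[gripper, [tx, ty, tz], roll], ...]. A call has 1 to 5 rows; each row shifts and turns the commanded pose from where the row before left it, along the tool's axes as they then stand; what a row does not reach is not made up. A row lasts 1/10 s, in which the tool goes at most 50 mm and 8.59 degrees, less where a joint would pass 70% of its speed; a pose out of reach is approached as far as the arm can. A call is refused whole if a number of a shift passes 0.05 or a number of a turn 8.59, either way. A call with a gripper value outside its range is refused whole. The fingers move at their own pace and stop on an object; "squeeze" is the grip in N (left out, the last holds). Time passes only in rows, so rows that do not move let the fingers close. It gives the time, the measured TCP pose, the force, the opening and the grip force at its end, in the units of the state.
- sense(): the state, without advancing time (a new reading comes with each control period).
- snapshot(name): name is "side" or "top"; returns a dict with "color" (420x560x3 uint8, blue, green, red), "mtx" (3x3 intrinsics, pixels), "dist" ([k1, k2, p1, p2, k3] as OpenCV has them; the pictures are not rectified), "world_to_cam" (4x4, takes a point from world to camera coordinates). Camera axes: x right, y up, looking along -z (the intrinsics and any distortion apply to the point x, -y, -z); pixel columns grow to the right and rows downward; lengths in m; the calibration is good to about 2 mm. A picture is of the moment at which its call begins. There is no depth.
- hand_in(): hands the job in; it is judged then, once.
The state is a dict: "clock": time; "joint_pos": joint angles; "joint_velocities": joint speeds; "joint_torque": joint torques, N m; "tcp_pos": TCP position; "tcp_rot": TCP orientation; "ft_force": force on the tool from outside, world axes, zero at the start; "ft_torque": the same for the moment, N m; "finger_gap": finger opening in m; "grasp_force": force on a finger pad.
Only numpy, scipy, OpenCV 4.12 (cv2) and the standard library are available. Lean on these libraries where they do the work, as an engineer would, in place of code of your own. Each camera call takes 0.05 s, during which the arm holds its last target. There are 200 camera calls.

TASK

Open the aluminium locker on the worktop: press the round release button on its latch plate gently, only as far as it takes, until the T-handle pops out, then turn the handle anticlockwise (seen from above) to its stop so that the latch lets go. Raise the lid about halfway, to roughly 45 degrees, and let go so that it stays open there by itself; leave the other things on the worktop where they are.

Things in the scene. Friction and masses are not known exactly. Their poses are not given: they have to be found in the camera images.
- locker: low aluminium stowage locker fixed to the worktop, 300 x 270 mm, walls 94 mm high, 123 mm to the top of the latch plate. Origin: centre of its underside; x along its length, y across it, z up. The lid is hinged along the long +y side; the latch is near the long -y side.
- latch (a point): point on the lid where the turning axis of the T-handle passes the top of the dark steel latch plate (148 x 72 mm, 3 mm thick, on a 26 mm lid). Shut: +20 mm x, -78 mm y from the locker's origin, 123 mm above the worktop. Axes of the lid: x along hinge and shut bar, pointing away from the button; y level towards the hinge; z out of the lid. Moves with the lid.
- button: round black release button, 22 mm across, on the latch plate, standing 14 mm proud of it, 68 mm from the handle's axis in the lid's -x direction. Origin: its centre at plate level; z out of the lid. Springs back when let go. More than 16 N damages it.
- button_top (a point): centre of the button's top; moves with it. The button first sinks against 1 to 2 N through the slack of its linkage, 1 to 7.5 mm, different from latch to latch and not to be seen; then it stiffens (about 4 N at once, then about 2 N/mm), frees the handle 2 to 2.5 mm further on at about 7 to 11 N, the force dropping as it does, and meets a hard stop under 1 mm after that.
- t_bar (a point): steel cross-bar of the T-handle, 84 mm long, 14 wide, 13 high, on a 16 mm stem. The point is its centre; x along it, z out of the lid. Shut, it lies along the lid's x, flush with the plate in a dish 100 x 30 mm (no room for fingers). Out, its underside is 17 mm and its top 30 mm above the plate; pushed down it gives way against its spring (7 to 11 N).
- t_handle (a joint): how far the T-handle has come out, m: 0 flush and caught, 0.030 fully out. It is driven out by its own spring when the button frees it and cannot be pulled out otherwise.
- spindle (a joint): turn of the T-handle, rad: 0 with the bar along the lid's x, growing anticlockwise seen from above, stop at 1.45 (83 degrees). Turns only when out. Its cam rubs under the strike, loaded by the lid seal: 0.2 to 0.5 N m to turn, until it lets go at about 0.7 to 1.1 rad; the lid's free side then rises about 4 mm by itself.
- lid (a joint): opening of the lid, rad: 0 shut, growing as its -y side rises; 1.3 at most. Friction hinges: 5 to 13 N at the handle raise it, and it stays where it is left.
- lid_hinge (a point): point on the hinge line, above the locker's origin in x, 135 mm in y and 94 mm above the worktop; axes of the lid, x along the hinge line. The handle's axis is 213 mm from it across the lid and 20 mm along +x.
- carafe: small empty glass carafe, 84 mm across, 145 mm tall, standing; origin under its centre.
- saucer: white ceramic saucer, 136 mm across, 16 mm high; origin under its centre.
- teacup: white ceramic teacup with a side handle, 86 mm across, 58 mm high, standing on the saucer; origin under its centre.
- mesh_filter: grey cylindrical mesh filter of the dishwasher with a grip on top, 72 mm across, 111 mm tall, standing; origin under its centre.
- bottle_brush: red bottle brush lying on the worktop, 285 mm long, 40 mm thick; origin at its middle on the worktop, x along it towards the bristles.

How it is judged:
On the way, in this order (a step that is already met when the one before it is completed fails the run):
1. the button has been pressed and the T-handle has popped out, not yet turned (value of joint t_handle above 0.025 m and value of joint spindle below 0.3 rad), for 0.2 s.
2. the handle is turned to its stop (at least 1.3 of 1.45 rad) with the lid still down (value of joint spindle above 1.3 rad and value of joint lid below 0.12 rad), for 0.2 s.
At the end, for the whole second after the job is handed in: The lid stands open by itself at 0.55 to 1.05 rad (32 to 60 degrees), at rest, with the T-handle still out and nothing touching it; the carafe, teacup and saucer, mesh filter and bottle brush are within 20 mm of where they stood (value of joint lid between 0.55 and 1.05 rad and velocity of joint lid between -0.03 and 0.03 rad/s and value of joint t_handle above 0.02 m).
It fails at once if the release button is pressed with more than 16 N (contact force between any of the fingers, the arm and button above 16 N).
It fails at once if another thing on the worktop is moved by more than 20 mm (distance of any of carafe, saucer, teacup, mesh_filter, bottle_brush from where it was at the start of the episode above 0.02 m).
It also fails if it takes over 64 s, if anything falls off the work surface, if the arm or the gripper's body presses on something with over 40 N, if the wrist force passes 120 N, or if a joint passes its speed limit or range.

## Working session

There is one attempt and no reset: what is moved stays moved. The work goes in short steps, Python scripts to look and compute and a tool call to move; the robot and the scene stay as the last step left them, time stands still between calls to the robot, and variables do not carry over. Pictures are saved under pics/ and viewed, at most 10 in all, crops included, and the job is handed in when it is done.

Besides the shell and the picture viewer there is one more tool, called after "Request:" as name(argument=value, ...), one argument or row to a line, values as JSON. arm_command: Moves the arm, as the interface text tells. Its arguments: {"type":"object","properties":{"commands":{"type":"array"},"squeeze":{"type":"number"}},"required":["commands"]}

```bash
mkdir -p pics; cat > h.py <<'E'
import numpy as np, cv2
from bench import sense, snapshot, hand_in
def ray(s,uv):
    p=cv2.undistortPoints(np.array(uv,float).reshape(-1,1,2),s["mtx"],np.array(s["dist"],float)).reshape(-1,2)
    T=np.array(s["world_to_cam"]);R=T[:3,:3];o=-R.T@T[:3,3]
    d=np.c_[p[:,0],-p[:,1],-np.ones(len(p))]@R
    return o,d
def onz(s,uv,z):
    s={**s,"mtx":np.array(s["mtx"],float)}
    o,d=ray(s,uv); return o+d*((z-o[2])/d[:,2])[:,None]
def proj(s,P):
    T=np.array(s["world_to_cam"]);c=np.atleast_2d(P)@T[:3,:3].T+T[:3,3]
    c=c*[1,-1,-1]
    return cv2.projectPoints(c,np.zeros(3),np.zeros(3),np.array(s["mtx"],float),np.array(s["dist"],float))[0].reshape(-1,2)
E
python3 - <<'E'
from h import *
for n in("top","side"):
    s=snapshot(n);cv2.imwrite(f"pics/{n}0.png",s["color"])
    o,_=ray({**s,"mtx":np.array(s["mtx"],float)},[[0,0]]);print(n,o)
print(sense())
E
```

```text
top [ 0.37118973 -0.0043192   1.37386262]
side [0.05353029 0.80730888 1.12582126]
{'clock': 0.1, 'joint_pos': array([-1.41361525e+00,  1.24448665e-01,  1.65153273e+00, -1.56611373e-05,
        1.36746792e+00, -8.25762837e-02]), 'joint_velocities': array([ 0.00023394, -0.00198637, -0.00390162, -0.00024732, -0.00089834,
        0.00098964]), 'joint_torque': array([ 1.59018946e-04, -4.18880868e+01, -3.61096895e+01,  7.76335015e-02,
        4.61924134e-02, -6.38326537e-05]), 'tcp_pos': array([ 0.15423838, -0.63079873,  0.1882071 ]), 'tcp_rot': array([-3.13974105e+00, -1.37862104e-04,  2.39760413e-01]), 'ft_force': array([-0.45346331, -0.11567799,  0.26488269]), 'ft_torque': array([-0.01807237,  0.01821355, -0.02998745]), 'grasp_force': 0.0, 'finger_gap': 0.0949881584395011}
```

View pics/top0.png

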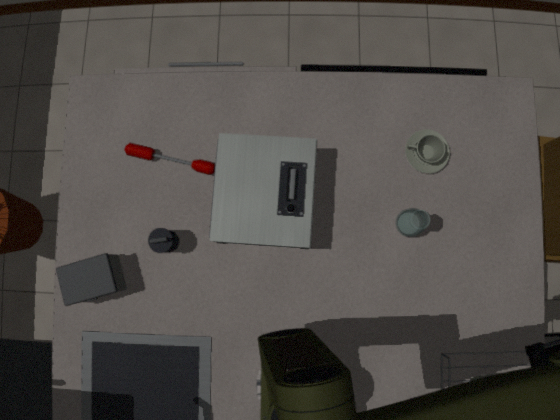

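View pics/side0.png

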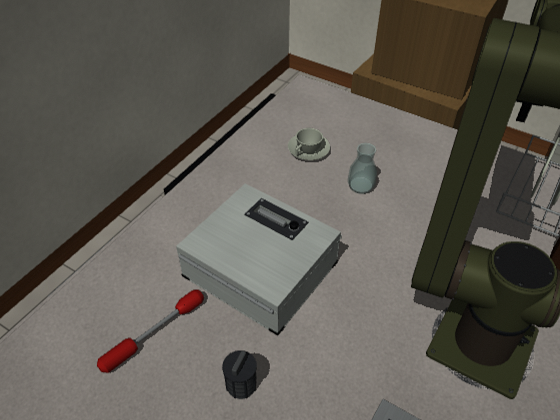

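The top view shows the locker at about (265,190). Its plate is at (292,188), the bar at (293,183), and the button at (291,208) on the end nearest the robot. The hinge side is on the left (+y). The side view agrees, with the button at (293,226).

```bash
python3 - <<'E'
from h import *
s=snapshot("top");im=s["color"];g=cv2.cvtColor(im,cv2.COLOR_BGR2GRAY)
roi=np.zeros_like(g);roi[152:224,268:314]=1
m=((g<75)&(roi>0)).astype(np.uint8)
m=cv2.morphologyEx(m,cv2.MORPH_CLOSE,np.ones((5,5)))
c=max(cv2.findContours(m,0,2)[0],key=cv2.contourArea)
w=onz(s,c.reshape(-1,2),0.123)[:,:2].astype(np.float32)
r=cv2.minAreaRect(w);print("plate",r);print(cv2.boxPoints(r))
# button: darkest blob
b=((g<30)&(roi>0)).astype(np.uint8)
for k in cv2.findContours(b,0,2)[0]:
    if cv2.contourArea(k)>15:
        print("dark",cv2.contourArea(k),cv2.minEnclosingCircle(k),onz(s,[np.array(cv2.minEnclosingCircle(k)[0])],.137))
b=((g>90)&(roi>0)&(m>0)).astype(np.uint8)
t=cv2.imwrite("pics/c1.png",cv2.resize(im[145:230,260:320],None,fx=7,fy=7,interpolation=cv2.INTER_CUBIC))
s=snapshot("side");im=s["color"]
cv2.imwrite("pics/c2.png",cv2.resize(im[185:250,230:325],None,fx=8,fy=8,interpolation=cv2.INTER_CUBIC))
E
```

```text
plate ((0.5595647692680359, 0.017518961802124977), (0.07102455943822861, 0.14858144521713257), 86.93000793457031)
[[ 0.48347875 -0.01396365]
 [ 0.631847   -0.02192105]
 [ 0.63565075  0.04900157]
 [ 0.4872825   0.05695898]]
dark 49.5 ((291.5, 208.0), 4.924529075622559) [[0.50468177 0.01689619 0.137     ]]
dark 53.0 ((296.0, 185.0), 15.132845878601074) [[0.56686767 0.00556354 0.137     ]]
dark 50.0 ((289.0, 184.5), 17.755380630493164) [[0.56805135 0.02436559 0.137     ]]
```

View pics/c1.png

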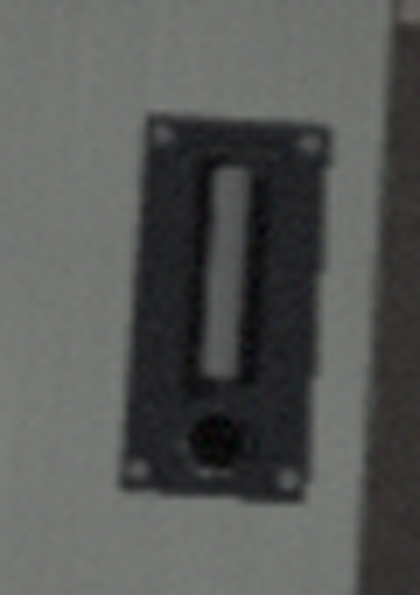

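View pics/c2.png

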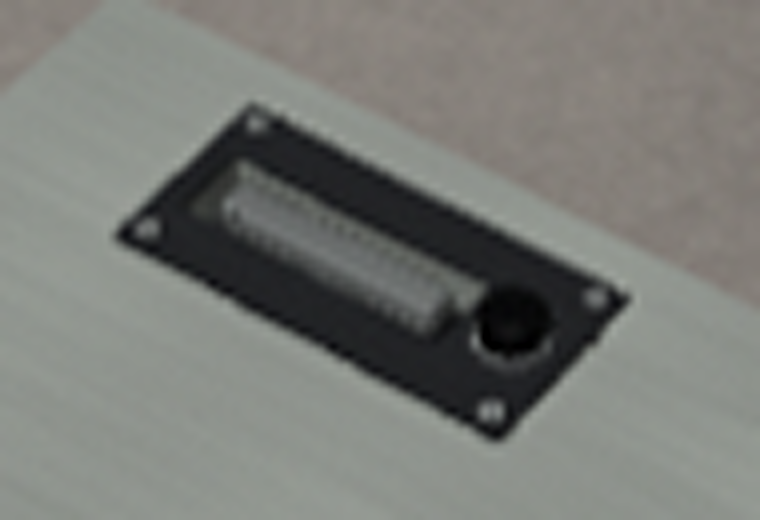

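The crops show sharp plate corners. In the top view the bar centre is at about (292.3,183.9) and the button at (290.7,208). The plate measures 148.6 x 71 mm, which matches the given size. The lid yaw is about -3.1°, and the button top is near (0.505, 0.017). I'm moving now.

Request:
arm_command(
  commands=[
    [1,[0,0,-0.03],8.4],
    [1,[0,0,-0.03],8.4],
    [1,[0.021,-0.044,0],0],
    [1,[0.021,-0.044,0],0],
    [1,[0.021,-0.044,0],0],
  ],
  squeeze=10,
)

```text
clock: 0.7
tcp_pos: [0.2247, -0.5016, 0.2492]
tcp_rot: [-3.141, -0.0, -0.055]
ft_force: [1.0, 0.1, -0.1]
finger_gap: 0.0609
grasp_force: 0.0
```

Request:
arm_command(
  commands=[
    [1,[0.021,-0.044,0],0],
    [1,[0.021,-0.044,0],0],
    [1,[0.021,-0.044,0],0],
    [1,[0.021,-0.044,0],0],
    [1,[0.021,-0.044,0],0],
  ],
)

```text
clock: 1.2
tcp_pos: [0.3413, -0.287, 0.2493]
tcp_rot: [3.141, -0.0, -0.054]
ft_force: [0.5, 0.3, -0.2]
finger_gap: 0.021
grasp_force: 0.0
```

```bash
python3 - <<'E'
from h import *
s=snapshot("side");im=s["color"]
S=snapshot("top")
def tri(a,b):
    o1,d1=ray({**S,"mtx":np.array(S["mtx"],float)},[a]);o2,d2=ray({**s,"mtx":np.array(s["mtx"],float)},[b])
    d1=d1[0];d2=d2[0]
    t=np.linalg.lstsq(np.c_[d1,-d2],o2-o1,rcond=None)[0];p=o1+t[0]*d1;q=o2+t[1]*d2
    return (p+q)/2,np.linalg.norm(p-q)
print("button",tri((260+215/7,145+441/7),(230+512/8,185+320/8)))
tc=[(148,116),(331,128),(302,500),(121,489)]; sc=[(115,236),None,None,None]
# corners top: TL(hinge,far) ,TR(free,far),BR(free,near),BL(hinge,near); side: left, top, right, bottom
sc=[(115,236),(250,102),(630,297),(498,442)]
for a,b in zip(tc,sc): print(tri((260+a[0]/7,145+a[1]/7),(230+b[0]/8,185+b[1]/8)))
print("bar top",onz(S,[(260+226/7,145+272/7)],.123)," side",onz(s,[(230+338/8,185+250/8)],.123), "btn",onz(S,[(290.7,208)],.137),onz(s,[(230+512/8,185+316/8)],.137))
x=sense();print(x["tcp_pos"],x["tcp_rot"],x["finger_gap"],x["clock"])
E
```

```text
button (array([0.50563682, 0.01920789, 0.12961668]), np.float64(0.0003887171572835017))
(array([0.635072  , 0.04745296, 0.11914745]), np.float64(0.001529604310718619))
(array([ 0.63070777, -0.02408935,  0.12136144]), np.float64(0.0021325405196620725))
(array([ 0.4834159 , -0.01463056,  0.12215753]), np.float64(0.0007781063980618347))
(array([0.48801721, 0.05561161, 0.11845388]), np.float64(0.0008417801933607175))
bar top [[0.57212825 0.01579108 0.123     ]]  side [[0.57074203 0.01788179 0.123     ]] btn [[0.50465975 0.01903051 0.137     ]] [[0.50333337 0.02368649 0.137     ]]
[ 0.34289561 -0.28479853  0.24952284] [-3.14084024e+00 -1.40777416e-03 -4.61051180e-02] 0.013041475764079921 1.3
```

Request:
arm_command(
  commands=[
    [1,[0.0207,-0.0447,0],0],
    [1,[0.0207,-0.0447,0],0],
    [1,[0.0207,-0.0447,0],0],
    [1,[0.0207,-0.0447,0],0],
    [1,[0.0207,-0.0447,0],0],
  ],
)

```text
clock: 1.8
tcp_pos: [0.4568, -0.0703, 0.2494]
tcp_rot: [3.141, -0.001, -0.054]
ft_force: [0.4, -1.6, -0.2]
finger_gap: -0.0
grasp_force: 0.0
```

Request:
arm_command(
  commands=[
    [1,[0.0207,-0.0447,0],0],
    [1,[0.0207,-0.0447,0],0],
    [1,[0,0,0.04],0],
    [1,[0,0,0.04],0],
    [1,[0,0,0],0],
  ],
)

```text
clock: 2.3
tcp_pos: [0.4981, 0.0158, 0.1626]
tcp_rot: [3.141, 0.013, -0.053]
ft_force: [-1.9, 1.1, -0.1]
finger_gap: 0.0007
grasp_force: 0.0
```

```bash
python3 - <<'E'
from h import *
s=snapshot("side");im=s["color"];cv2.imwrite("pics/p3.png",cv2.resize(im[140:260,210:350],None,fx=5,fy=5))
x=sense();print(x["tcp_pos"],x["tcp_rot"],x["ft_force"],x["clock"]);
R=cv2.Rodrigues(np.zeros(3))[0]
from scipy.spatial.transform import Rotation as Ro
T=Ro.from_euler("xyz",x["tcp_rot"]).as_matrix()
print(T.T@(np.array([.5045,.020,.137])-x["tcp_pos"]))
print(proj(s,[x["tcp_pos"]]))
E
```

```text
[0.50015434 0.01545103 0.16623879] [ 3.14149965  0.00702701 -0.05381485] [ 0.64843734 -1.91072103 -0.3645542 ] 2.35
[ 0.00430004 -0.00477885  0.02920885]
[[297.14388554 214.7688921 ]]
```

View pics/p3.png

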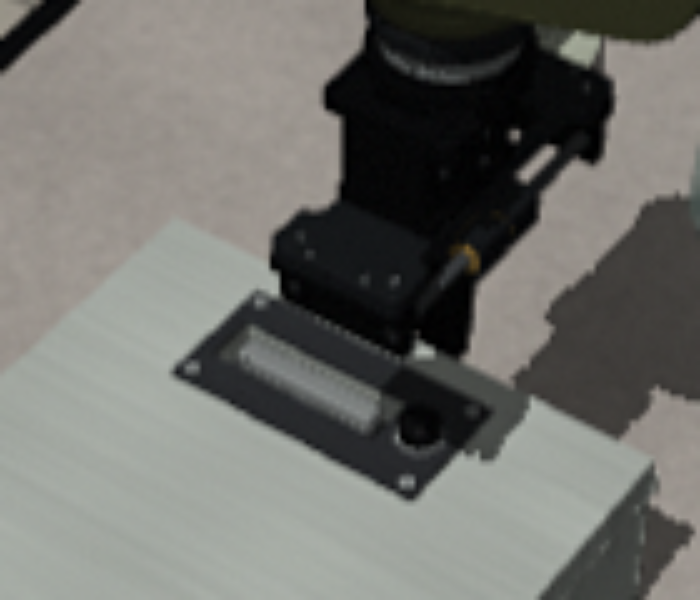

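The fingertips (about (300,211)) hang just beside the button (294,225), where the state puts them. I'm correcting sideways and coming down to just above it.

Request:
arm_command(
  commands=[
    [1,[0.004,-0.0045,0.01],0],
    [1,[0,0,0.008],0],
    [1,[0,0,0.004],0],
    [1,[0,0,0],0],
    [1,[0,0,0],0],
  ],
)

```text
clock: 2.85
tcp_pos: [0.5068, 0.02, 0.1479]
tcp_rot: [3.142, -0.001, -0.054]
ft_force: [0.1, -0.9, -0.1]
finger_gap: 0.0006
grasp_force: 0.0
```

Request:
arm_command(
  commands=[
    [1,[0,0,0.0],0],
  ],
)

```text
clock: 2.95
tcp_pos: [0.5069, 0.02, 0.148]
tcp_rot: [3.142, -0.001, -0.054]
ft_force: [-0.6, 0.1, 0.7]
finger_gap: 0.0006
grasp_force: 0.0
```

Request:
arm_command(
  commands=[
    [1,[0,0,0.0],0],
  ],
)

```text
clock: 3.05
tcp_pos: [0.5068, 0.0201, 0.1479]
tcp_rot: [3.142, -0.001, -0.053]
ft_force: [0.3, 0.2, 0.3]
finger_gap: 0.0005
grasp_force: 0.0
```

Request:
arm_command(
  commands=[
    [1,[-0.002,0,0.004],0],
    [1,[0,0,0.004],0],
    [1,[0,0,0.001],0],
    [1,[0,0,0],0],
    [1,[0,0,0],0],
  ],
)

```text
clock: 3.55
tcp_pos: [0.5045, 0.0203, 0.1383]
tcp_rot: [-3.142, 0.0, -0.053]
ft_force: [-0.4, 0.2, 0.0]
finger_gap: 0.0002
grasp_force: 0.0
```

Request:
arm_command(
  commands=[
    [1,[0,0,0.001],0],
    [1,[0,0,0],0],
    [1,[0,0,0],0],
  ],
)

```text
clock: 3.85
tcp_pos: [0.5046, 0.0202, 0.1374]
tcp_rot: [3.142, -0.0, -0.053]
ft_force: [-0.2, -0.2, 0.4]
finger_gap: 0.0004
grasp_force: 0.0
```

Request:
arm_command(
  commands=[
    [1,[0,0,0.001],0],
    [1,[0,0,0],0],
    [1,[0,0,0],0],
  ],
)

```text
clock: 4.15
tcp_pos: [0.5045, 0.0202, 0.1363]
tcp_rot: [-3.142, 0.0, -0.053]
ft_force: [0.9, -0.2, -0.3]
finger_gap: 0.0004
grasp_force: 0.0
```

Request:
arm_command(
  commands=[
    [1,[0,0,0.001],0],
    [1,[0,0,0],0],
    [1,[0,0,0],0],
  ],
)

```text
clock: 4.45
tcp_pos: [0.5045, 0.0203, 0.1353]
tcp_rot: [-3.142, 0.0, -0.053]
ft_force: [0.6, -0.1, -0.0]
finger_gap: 0.0006
grasp_force: 0.0
```

Request:
arm_command(
  commands=[
    [1,[0,0,0.001],0],
    [1,[0,0,0],0],
    [1,[0,0,0],0],
  ],
)

```text
clock: 4.75
tcp_pos: [0.5045, 0.0202, 0.1343]
tcp_rot: [3.142, 0.0, -0.053]
ft_force: [0.4, 0.3, 0.2]
finger_gap: 0.0008
grasp_force: 0.0
```

Request:
arm_command(
  commands=[
    [1,[0,0,0.001],0],
    [1,[0,0,0],0],
    [1,[0,0,0],0],
  ],
)

```text
clock: 5.05
tcp_pos: [0.5045, 0.0202, 0.1333]
tcp_rot: [3.142, 0.0, -0.053]
ft_force: [-0.5, 0.3, 0.2]
finger_gap: 0.0008
grasp_force: 0.0
```

Request:
arm_command(
  commands=[
    [1,[0,0,0.001],0],
    [1,[0,0,0],0],
    [1,[0,0,0],0],
  ],
)

```text
clock: 5.35
tcp_pos: [0.5045, 0.0203, 0.1323]
tcp_rot: [-3.142, 0.0, -0.053]
ft_force: [0.1, 0.2, 0.1]
finger_gap: 0.0005
grasp_force: 0.0
```

```bash
python3 - <<'E'
from h import *
a=[sense()["ft_force"][2]]
ims=[]
for n,(r,c) in (("side",(185,250)),("top",(180,290))):
    s=snapshot(n);a.append(sense()["ft_force"][2]);print(n,proj(s,[sense()["tcp_pos"],[.5045,.02,.137]]))
    ims.append(cv2.resize(s["color"][r:r+60,c:c+60] if n=="side" else s["color"][175:235,260:320],None,fx=6.6,fy=6.6,interpolation=cv2.INTER_CUBIC))
cv2.imwrite("pics/p4.png",np.clip(np.hstack(ims).astype(float)*1.6,0,255)); print(a)
E
```

```text
side [[294.27553235 224.70523043]
 [294.37088733 223.37846449]]
top [[290.28001674 208.21908156]
 [290.33593723 208.05580588]]
[np.float64(0.06324567941027359), np.float64(0.6178264965252055), np.float64(0.5213495344339878)][ WARN:0@1.237] global loadsave.cpp:1063 imwrite_ Unsupported depth image for selected encoder is fallbacked to CV_8U.
```

View pics/p4.png

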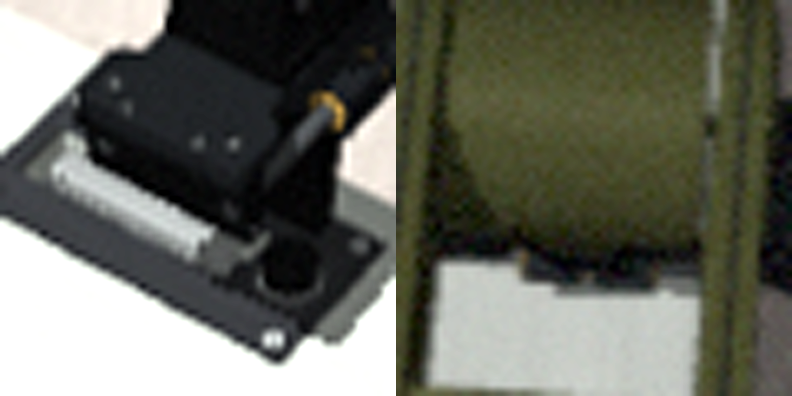

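The side view is too dark to tell where the fingertip ends against the button (pixel (294,225)). I'll stretch the dark tones.

```bash
python3 - <<'E'
from h import *
s=snapshot("side")
c=s["color"][195:240,265:325].astype(float)
c=np.clip(c/70,0,1)**.6*255
im=cv2.resize(c.astype(np.uint8),None,fx=12,fy=12,interpolation=cv2.INTER_CUBIC)
x=sense();p=x["tcp_pos"]
for q,col in ((p,(0,0,255)),([.5045,.02,.137],(0,255,0))):
    u=(proj(s,[q])[0]-[265,195]+.5)*12;cv2.circle(im,tuple(int(v) for v in u),4,col,1)
cv2.imwrite("pics/p5.png",im)
E
```

```text
(no output)
```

View pics/p5.png

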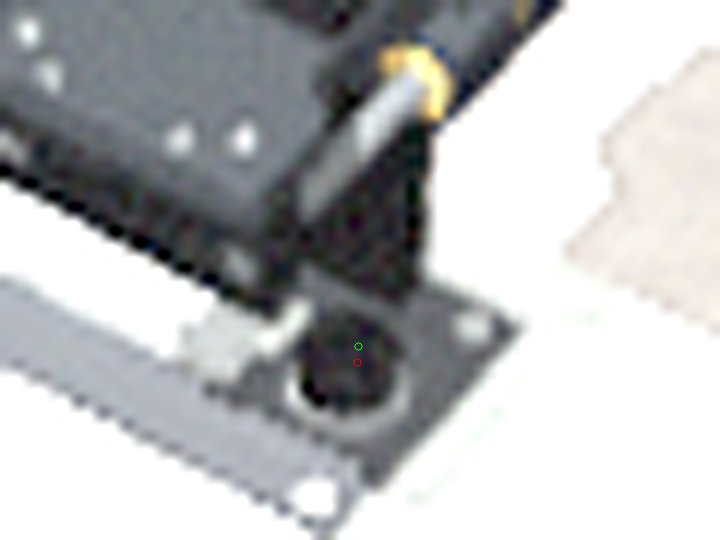

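The picture suggests the fingertip may not be over the button. The button at (294,225) looks uncovered, and I read no force. I'll compare the numbers with the first picture, which costs no view.

```bash
python3 - <<'E'
from h import *
s=snapshot("side");a=cv2.imread("pics/side0.png");b=s["color"]
np.set_printoptions(linewidth=200)
print(a[212:234,286:304].mean(2).astype(int));print(b[212:234,286:304].mean(2).astype(int))
f=[]
for i in range(8): snapshot("top"); f.append(sense()["ft_force"])
print(np.mean(f,0),np.std(f,0), sense()["tcp_pos"],sense()["joint_pos"])
E
```

```text
[[ 33  31  40  79 102 137 151 149 148 147 147 148 147 149 148 143 139 132]
 [ 35  36  33  31  39  78 102 136 151 149 149 147 147 147 148 149 149 144]
 [ 34  35  36  34  33  31  40  80 108 138 153 152 148 148 148 149 148 148]
 [ 35  35  33  34  35  34  31  32  46  80 109 138 152 150 149 149 147 148]
 [ 34  35  35  34  34  35  36  35  32  32  47  80 110 138 153 151 150 149]
 [ 30  34  36  35  34  34  34  34  35  33  32  33  47  80 110 138 151 150]
 [ 60  34  31  34  35  35  33  34  35  34  33  34  33  32  47  80 109 137]
 [ 95  82  61  36  32  35  36  36  35  34  35  33  35  34  32  32  47  78]
 [103 103  95  84  64  33  30  26  26  31  35  34  33  34  36  34  30  32]
 [ 92 103 105 104  64  22  16  12  14  16  21  31  35  34  35  33  41  77]
 [ 66 106 104  80  29  11   8   7   8   9   9  18  31  34  34  33  41  85]
 [ 48  80  82  39   6   6   8   9  10   6   8   9  20  36  35  33  36  51]
 [ 27  40  47  19   7  10   8  10  11   9   9   6  10  37  36  34  33  31]
 [ 19  29  36  44   4  12  16  13  15  11  11   9  16  26  34  35  34  34]
 [ 31  35  40  67   0   7  15  20  19  12   5   7 
[... 1707 characters left out ...]
 5   6   2   4   9  34  22  17  16  13  20]
 [ 17  18  23  51  23   2   1   3   2   2   5  23  41  18  19  15  19  48]
 [ 32  14  17  25  36  31  27  10  19  21  30  33  29  19  17  17  39  69]
 [ 43  34  32  16  25  29  33  32  32  33  28  24  17  16  17  38  65  73]
 [ 41  41  43  33  31  16  20  25  24  26  19  17  16  18  39  67  73  70]
 [ 41  42  42  43  41  33  31  16  14  17  19  17  18  37  66  75  72  70]
 [ 40  40  41  42  41  41  43  33  32  17  16  17  37  66  73  73  71  82]]
[-0.40912038  0.39195821 -0.25896084] [0.47146446 0.6409651  0.48482428] [0.50454792 0.02024244 0.13236309] [-6.62632096e-02 -1.59206291e-01  2.02714281e+00  2.14815452e-05  1.27364684e+00  1.55793084e+00]
```

The button's pixels are the same as at the start, only in shadow, so nothing covers or presses it. The finger's lower edge is at about row 219, roughly 20 mm higher than the stated TCP would appear, and it is laterally in line. I'll descend further and check both the picture and the force.

Request:
arm_command(
  commands=[
    [1,[0,0,0.002],0],
    [1,[0,0,0.002],0],
    [1,[0,0,0.001],0],
    [1,[0,0,0],0],
    [1,[0,0,0],0],
  ],
)

```text
clock: 6.45
tcp_pos: [0.5045, 0.0202, 0.1273]
tcp_rot: [-3.142, 0.0, -0.053]
ft_force: [-0.5, -0.3, -0.3]
finger_gap: 0.0004
grasp_force: 0.0
```

```bash
python3 - <<'E'
from h import *
s=snapshot("side");b=s["color"]
np.set_printoptions(linewidth=200)
print(b[214:232,286:304].mean(2).astype(int))
f=[]
for i in range(6): snapshot("top"); f.append(sense()["ft_force"])
print(np.mean(f,0), sense()["tcp_pos"])
print("base origin in side",proj(s,[[0,0,0]]))
E
```

```text
[[12  8  3  5 19 16  2  5  5  2  5  2  3  1 20 70 75 71]
 [10  2  4  2  9  3  4  1  3  4  3  3  1  2 23 79 75 74]
 [ 6  1  1  3  4  3  5  2  4  2  4  4  3  3 28 79 75 76]
 [ 6  3  3  6  5  5  4  4  3  6  3  6  2  6 30 69 77 75]
 [10  0  3  6 11  3  1  4  2  5  2  5  0  4 19 39 54 68]
 [ 8  4  3  5 17 15 10  5  3  1  4  5  3  4 13 18 22 39]
 [ 6  7  3 14 45 18 14  7  7  4  2  3  3  7 17 15 15 16]
 [ 3  4 10 21 45 13  8  5  6  4  4  3  8 15 18 18 20 37]
 [ 8  3 17 36 19  3  4  2  5  5  3  4 15 18 17 15 22 41]
 [45 39 35 26  5  5  5  4  4  5  7  4 12 17 17 18 19 26]
 [35 33 28 11  0  3  5  3  3  3  2  5 10 19 18 16 17 16]
 [15 15 18 22  1  3  6  6  5  4  6  6 18 19 19 18 18 16]
 [18 18 19 33  2  5  6  6  6  5  5  9 27 23 17 18 17 15]
 [17 18 28 60  0  3  5  7  7  6  1 11 34 20 18 16 13 20]
 [17 16 26 50 27  0  1  6  4  1  6 23 40 16 17 16 20 48]
 [16 17 18 26 36 31 27 11 20 20 30 31 28 19 17 17 37 70]
 [32 16 16 17 24 29 34 30 32 32 28 25 16 17 17 37 65 74]
 [41 34 33 16 15 17 23 27 26 26 18 17 16 18 37 66 74 71]]
[ 0.23051626  0.14554039 -0.20167837] [0.50460014 0.02022584 0.12741814]
base origin in side [[481.90025937 342.71912096]]
```

Still no contact, and the tip moved down 1.5 px as expected. Going on.

Request:
arm_command(
  commands=[
    [1,[0,0,0.002],0],
    [1,[0,0,0.002],0],
    [1,[0,0,0.001],0],
    [1,[0,0,0],0],
    [1,[0,0,0],0],
  ],
)

```text
clock: 7.3
tcp_pos: [0.5045, 0.0202, 0.1223]
tcp_rot: [-3.142, 0.0, -0.053]
ft_force: [-0.7, 0.9, -0.4]
finger_gap: 0.0005
grasp_force: 0.0
```

```bash
python3 - <<'E'
from h import *
s=snapshot("side");b=s["color"]
c=np.clip(b[195:240,265:325].astype(float)/45,0,1)**.6*255
cv2.imwrite("pics/p6.png",cv2.resize(c.astype(np.uint8),None,fx=12,fy=12,interpolation=cv2.INTER_CUBIC))
f=[]
for i in range(6): snapshot("top"); f.append(sense()["ft_force"])
print(np.mean(f,0), sense()["tcp_pos"])
E
```

```text
[ 0.00261135  0.11823462 -0.18650866] [0.50460048 0.02022556 0.1224492 ]
```

View pics/p6.png

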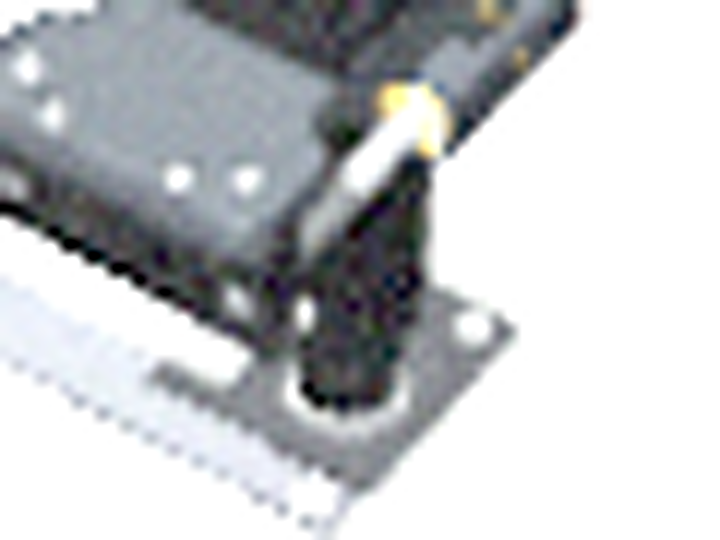

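The finger column now runs straight into the button at (345,350 in the crop), so it is in line, but there is still no force. I'll feel for contact in 1 mm steps.

Request:
arm_command(
  commands=[
    [1,[0,0,0.001],0],
    [1,[0,0,0.001],0],
    [1,[0,0,0],0],
    [1,[0,0,0],0],
  ],
)

```text
clock: 8.05
tcp_pos: [0.5045, 0.0202, 0.1203]
tcp_rot: [-3.142, 0.0, -0.053]
ft_force: [0.2, -0.8, -0.2]
finger_gap: 0.0005
grasp_force: 0.0
```

Request:
arm_command(
  commands=[
    [1,[0,0,0.001],0],
    [1,[0,0,0],0],
    [1,[0,0,0],0],
  ],
)

```text
clock: 8.35
tcp_pos: [0.5045, 0.0203, 0.1193]
tcp_rot: [-3.142, 0.0, -0.053]
ft_force: [-0.6, -0.5, -0.6]
finger_gap: 0.0003
grasp_force: 0.0
```

```bash
cat > f.py <<'E'
from h import *
s=snapshot("side");b=s["color"]
np.set_printoptions(linewidth=200)
print(b[216:233,286:304].mean(2).astype(int))
f=[]
for i in range(5): f.append(sense()["ft_force"]);snapshot("side")
print(np.mean(f,0), sense()["tcp_pos"])
E
python3 f.py
```

```text
[[12  7  3  5 22 15  4  4  3  2  4  3  0  0 24 80 75 74]
 [12  5  1  4 17  6  3  5  3  4  4  5  1  3 20 71 78 75]
 [ 7  3  2  6  6  3  3  3  2  2  4  2  2  3 12 41 55 69]
 [ 3  2  4  4  4  2  2  3  4  4  4  4  4  4 13 18 24 38]
 [ 9  3  1  8 23  3  4  3  5  4  3  5  3  4 17 18 15 17]
 [ 8  3  4 12 37  6  1  4  3  4  3  6  2  4 15 19 19 38]
 [ 7  6  0  7 23  6  3  5  4  3  5  4  5  3 17 15 20 43]
 [ 5  6  9 14  6  4  4  7  6  3  4  1  7 16 17 17 17 27]
 [ 5  6  7 14  5  6  4  4  2  3  3  3  7 20 18 18 16 16]
 [11  9 13 20  4  3  5  4  5  2  5  7 21 19 18 18 18 17]
 [16 14 21 35  0  5  6  8  7  5  5  7 26 23 18 16 16 15]
 [17 17 27 58  0  3  4  6  7  4  3 10 35 20 18 18 14 19]
 [17 17 23 52 24  0  1  3  2  1  5 22 41 17 17 16 19 47]
 [17 18 17 24 35 30 27 11 20 21 30 32 28 17 15 15 38 69]
 [17 18 17 20 26 30 32 30 34 34 28 26 14 15 18 37 64 74]
 [15 14 18 17 17 17 22 28 26 26 18 17 15 17 38 66 74 71]
 [32 32 16 16 17 16 18 17 17 17 16 17 16 38 66 75 72 69]]
[-0.06149021 -0.13712368 -0.19498045] [0.50456178 0.02022484 0.11938196]
```

Request:
arm_command(
  commands=[
    [1,[0,0,0.001],0],
    [1,[0,0,0],0],
    [1,[0,0,0],0],
  ],
)

```text
clock: 8.95
tcp_pos: [0.5045, 0.0202, 0.1183]
tcp_rot: [-3.142, 0.0, -0.053]
ft_force: [0.5, 0.8, -0.5]
finger_gap: 0.0001
grasp_force: 0.0
```

Request:
arm_command(
  commands=[
    [1,[0,0,0.001],0],
    [1,[0,0,0],0],
    [1,[0,0,0],0],
  ],
)

```text
clock: 9.25
tcp_pos: [0.5045, 0.0203, 0.1173]
tcp_rot: [-3.142, 0.0, -0.053]
ft_force: [0.3, -0.0, 0.5]
finger_gap: 0.0006
grasp_force: 0.0
```

Request:
arm_command(
  commands=[
    [1,[0,0,0.001],0],
    [1,[0,0,0],0],
    [1,[0,0,0],0],
  ],
)

```text
clock: 9.55
tcp_pos: [0.5045, 0.0203, 0.1163]
tcp_rot: [-3.142, 0.0, -0.053]
ft_force: [0.4, -0.9, -0.3]
finger_gap: 0.0006
grasp_force: 0.0
```

```bash
python3 f.py
```

```text
[[14 11  3  8 25 24 13  4  2  2  4  5  1  1 19 72 76 75]
 [13  8  3  6 25 14  2  5  4  5  4  2  2  4 20 72 77 75]
 [10  3  1  2 14  7  1  4  3  4  2  1  2  5 11 41 53 68]
 [ 8  2  3  4  7  2  3  4  4  5  3  3  2  3  8 17 25 38]
 [ 4  4  2  4 13  3  1  5  3  3  3  3  4  5 12 20 16 17]
 [ 8  2  3  7 19  3  5  4  1  4  1  4  3  5 13 19 20 38]
 [ 9  2  3  4 15  0  4  3  1  3  3  7  2  4 13 15 21 42]
 [ 7  4  5  4  5  5  5  4  3  5  5  2  3 11 17 18 18 26]
 [ 7  5 10 17  4  6  5  4  5  4  2  1  4 16 19 17 17 17]
 [ 7  5 11 22  4  5  6  5  7  4  4  6 20 18 19 19 19 16]
 [11  9 15 31  0  3  4  7  8  5  3  9 25 23 17 17 16 14]
 [17 15 27 59  0  1  7  4  6  5  2 10 33 20 18 17 15 18]
 [18 17 23 51 24  1  1  3  3  2  6 22 42 18 17 15 19 48]
 [17 17 18 27 36 31 27 11 19 20 30 32 27 16 16 18 38 70]
 [17 17 15 19 26 30 33 31 32 34 29 23 16 17 18 37 65 73]
 [18 19 17 16 17 18 21 27 26 24 20 16 17 18 37 66 74 71]
 [15 15 17 16 17 18 18 17 19 17 15 17 18 37 66 74 73 69]]
[-0.24865699 -0.05625017  0.33208205] [0.50456421 0.02025106 0.11640589]
```

Request:
arm_command(
  commands=[
    [1,[0,0,0.001],0],
    [1,[0,0,0],0],
    [1,[0,0,0],0],
  ],
)

```text
clock: 10.15
tcp_pos: [0.5045, 0.0203, 0.1153]
tcp_rot: [-3.142, 0.0, -0.053]
ft_force: [0.0, 0.6, 0.9]
finger_gap: 0.0003
grasp_force: 0.0
```

Request:
arm_command(
  commands=[
    [1,[0,0,0.001],0],
    [1,[0,0,0],0],
    [1,[0,0,0],0],
  ],
)

```text
clock: 10.45
tcp_pos: [0.5045, 0.0202, 0.1143]
tcp_rot: [-3.142, 0.0, -0.053]
ft_force: [0.4, 0.3, -0.9]
finger_gap: 0.0003
grasp_force: 0.0
```

```bash
python3 f.py
```

```text
[[16 10  4  9 22 26 18  8  3  3  5  5  3  0 21 73 76 74]
 [12  8  4  6 26 18  8  3  4  3  2  3  0  2 20 72 77 75]
 [15  7  1  4 19  7  2  2  5  4  5  1  3  2  9 40 53 68]
 [ 6  3  3  2  9  4  3  4  2  3  3  4  4  3  6 18 24 37]
 [ 6  1  2  3 13  4  2  5  3  3  6  1  3  3 11 17 13 17]
 [ 4  3  2  9 18  3  1  1  3  4  3  5  2  4 12 16 21 37]
 [ 8  4  1  4 13  2  6  2  4  5  4  4  5  5 14 18 19 43]
 [ 7  5  3  0  7  6  4  3  4  3  1  4  4  2 14 17 17 27]
 [ 4  7  4  6  3  4  4  3  4  3  3  4  6 12 16 20 15 15]
 [ 3  7  2 12  4  3  5  4  6  7  5  4 12 17 17 18 19 17]
 [ 6  5 13 30  3  5  7  7  7  4  3  6 21 24 18 18 17 15]
 [14  9 25 59  2  3  5  5  7  5  2  9 34 21 17 19 16 19]
 [19 15 24 50 24  2  1  8  0  1  4 25 41 17 16 16 19 48]
 [18 19 18 26 37 31 27 11 19 19 30 32 27 17 15 16 37 68]
 [19 17 18 19 26 29 33 31 33 33 30 26 15 16 16 36 65 74]
 [19 19 17 17 17 17 24 27 26 25 17 17 17 17 38 65 74 69]
 [17 16 17 19 18 18 17 18 18 18 16 16 17 37 66 74 72 69]]
[ 0.24775568  0.38764831 -0.16794389] [0.50457661 0.02022178 0.1144188 ]
```

Request:
arm_command(
  commands=[
    [1,[0,0,0.001],0],
    [1,[0,0,0],0],
    [1,[0,0,0],0],
  ],
)

```text
clock: 11.05
tcp_pos: [0.5045, 0.0202, 0.1133]
tcp_rot: [-3.142, 0.0, -0.053]
ft_force: [-0.1, -0.3, 0.4]
finger_gap: 0.0003
grasp_force: 0.0
```

Request:
arm_command(
  commands=[
    [1,[0,0,0.001],0],
    [1,[0,0,0],0],
    [1,[0,0,0],0],
  ],
)

```text
clock: 11.35
tcp_pos: [0.5046, 0.0202, 0.1124]
tcp_rot: [3.142, -0.0, -0.053]
ft_force: [-0.7, -0.0, 0.8]
finger_gap: 0.0003
grasp_force: 0.2
```

```bash
python3 f.py
```

```text
[[20 17  9  6 21 26 21 13  3  4  4  3  3  3 20 72 77 74]
 [14  9  7  8 26 23 14  4  2  2  2  2  4  1 21 72 78 74]
 [13 10  3  6 23 14  5  2  4  5  2  4  2  1 10 40 53 68]
 [12  7  4  5 14  6  3  2  4  4  1  4  1  3  5 17 23 39]
 [ 5  0  3  6 14  2  2  3  6  6  1  3  3  4  8 18 18 17]
 [ 6  2  2  6 15  0  4  1  4  5  4  5  4  5 12 19 20 38]
 [ 7  1  1  3 12  4  3  2  3  4  4  2  4  4 15 18 20 41]
 [ 9  3  3  5  6  4  3  3  2  3  1  3  2  7 13 17 17 26]
 [ 3  4  5  3  3  4  4  3  5  4  3  4  5 11 16 18 17 15]
 [ 5  7  7  6  2  6  6  5  3  4  3  5 12 16 18 19 17 16]
 [ 5  5  8 20  3  3  7  8  7  6  5  5 22 24 16 19 17 17]
 [11  9 22 54  0  5  5  5  5  4  3 10 33 22 16 19 15 19]
 [18 15 23 51 26  1  3  3  3  3  6 22 41 18 16 17 20 49]
 [19 17 19 26 36 31 27 12 20 21 29 32 29 16 16 17 39 71]
 [17 16 17 18 27 29 33 31 34 34 29 24 17 16 18 37 64 71]
 [18 19 18 16 18 19 24 27 25 25 18 18 17 17 38 66 73 71]
 [18 16 17 17 17 17 16 17 18 17 17 16 18 38 67 75 72 67]]
[-0.02094068 -0.00624375  0.79582251] [0.50456695 0.02024353 0.11239766]
```

First contact: 0.8 N mean at TCP z=0.1124. So the fingertips really sit about 24 mm above the stated TCP. I'll press gently in 1 mm steps.

```bash
cat > g.py <<'E'
from h import *
f=[]
for i in range(4): f.append(sense()["ft_force"]);s=snapshot("side")
print(np.mean(f,0).round(2), sense()["tcp_pos"].round(4), sense()["clock"])
b=s["color"];print(b[225:229,288:299].mean(2).astype(int)); cv2.imwrite("pics/g.png",b)
E
```

Request:
arm_command(
  commands=[
    [1,[0,0,0.001],0],
    [1,[0,0,0],0],
    [1,[0,0,0],0],
  ],
)

```text
clock: 11.95
tcp_pos: [0.5046, 0.0202, 0.1113]
tcp_rot: [-3.142, -0.0, -0.053]
ft_force: [-0.4, -0.3, 0.6]
finger_gap: 0.0005
grasp_force: 0.2
```

```bash
python3 g.py
```

```text
[ 0.14 -0.59  0.4 ] [0.5046 0.0202 0.1114] 12.15
[[20  4  5  6  3  2  3  4  4  3  9]
 [16  9  2  5  6  6  8  6  4  5 23]
 [21 53  2  2  4  6  6  4  5 11 35]
 [23 51 27  3  3  3  2  4  2 23 41]]
```

Request:
arm_command(
  commands=[
    [1,[0,0,0.001],0],
    [1,[0,0,0],0],
    [1,[0,0,0],0],
  ],
)

```text
clock: 12.45
tcp_pos: [0.5047, 0.0202, 0.1109]
tcp_rot: [3.142, -0.0, -0.053]
ft_force: [-2.1, -0.5, 4.8]
finger_gap: 0.0002
grasp_force: 2.3
```

Request:
arm_command(
  commands=[
    [1,[0,0,0.0005],0],
    [1,[0,0,0],0],
    [1,[0,0,0],0],
  ],
)

```text
clock: 12.75
tcp_pos: [0.5047, 0.0202, 0.1107]
tcp_rot: [3.142, -0.0, -0.053]
ft_force: [-4.0, 0.1, 7.0]
finger_gap: 0.0004
grasp_force: 3.3
```

```bash
python3 g.py
```

```text
[-3.15 -0.17  6.65] [0.5047 0.0202 0.1107] 12.95
[[ 7  4  5  3  4  3  4  5  2  3 11]
 [13 11  4  5  7  7  5  3  6  3 22]
 [23 54  0  4  4  7  3  6  2 11 35]
 [23 52 25  1  2  3  2  2  6 23 41]]
```

It stiffened at about 1 mm slack and now reads 6.7 N. I'll continue in half-millimetre steps and watch the force.

Request:
arm_command(
  commands=[
    [1,[0,0,0.0005],0],
    [1,[0,0,0],0],
    [1,[0,0,0],0],
  ],
)

```text
clock: 13.25
tcp_pos: [0.5047, 0.0202, 0.1105]
tcp_rot: [3.142, -0.0, -0.053]
ft_force: [-3.5, 0.1, 6.8]
finger_gap: 0.0006
grasp_force: 4.1
```

```bash
python3 g.py; python3 -c "
from h import *
print(sense()['ft_torque'],sense()['tcp_rot'])"
```

```text
[-3.83 -0.1   7.6 ] [0.5047 0.0202 0.1105] 13.45
[[ 4  5  6  3  4  4  3  3  4  6  8]
 [13  8  2  3  3  7  9  4  2  7 23]
 [22 54  1  2  5  7  5  3  3  7 34]
 [23 51 25  0  1  4  1  4  5 24 42]]
[0.01261243 0.70919817 0.05134601] [ 3.14150941e+00 -2.78755043e-04 -5.33625016e-02]
```

Request:
arm_command(
  commands=[
    [1,[-0.0003,0,0.0005],0],
    [1,[0,0,0],0],
    [1,[0,0,0],0],
  ],
)

```text
clock: 13.75
tcp_pos: [0.5047, 0.0202, 0.1104]
tcp_rot: [3.142, -0.001, -0.053]
ft_force: [-3.6, -0.5, 8.6]
finger_gap: 0.0006
grasp_force: 4.6
```

```bash
python3 g.py
```

```text
[-3.87 -0.21  8.96] [0.5047 0.0202 0.1104] 13.95
[[ 4  3  6  6  5  4  3  4  2  3 12]
 [ 6 14  2  5  3  9  7  5  2  4 22]
 [20 54  0  2  4  5  5  5  1 10 35]
 [22 51 24  2  3  6  1  1  5 23 41]]
```

The force rises about 10 N/mm, which is stiffer than the button should be. I want to see what is touching.

```bash
python3 - <<'E'
from h import *
b=cv2.imread("pics/g.png")
c=np.clip(b[170:240,240:330].astype(float)/90,0,1)**.5*255
cv2.imwrite("pics/p7.png",cv2.resize(c.astype(np.uint8),None,fx=8.5,fy=8.5,interpolation=cv2.INTER_CUBIC))
E
```

```text
(no output)
```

View pics/p7.png

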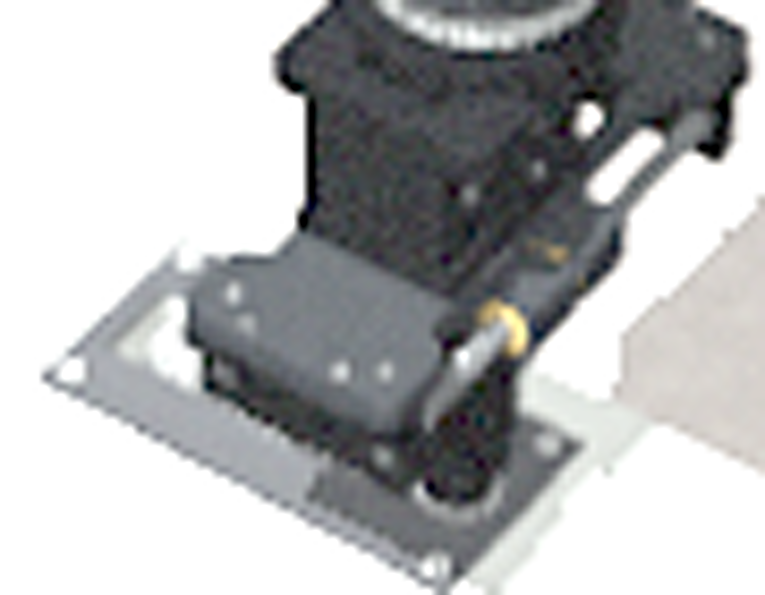

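The picture shows the finger column standing on the button at crop (460,470), with nothing else in contact. The pad force is half of Fz on each finger, so it's the tips on the button. I'll relieve the sideways force and go on.

Request:
arm_command(
  commands=[
    [1,[-0.0005,0,0.0],0],
    [1,[0,0,0],0],
    [1,[0,0,0],0],
  ],
)

```text
clock: 14.25
tcp_pos: [0.5047, 0.0202, 0.1105]
tcp_rot: [3.142, -0.002, -0.053]
ft_force: [-2.2, 0.1, 8.1]
finger_gap: 0.0006
grasp_force: 4.1
```

```bash
python3 g.py|head -1
```

```text
[-2.18  0.11  8.26] [0.5047 0.0202 0.1105] 14.45
```

Request:
arm_command(
  commands=[
    [1,[-0.0006,0,0.0005],0],
    [1,[0,0,0],0],
    [1,[0,0,0],0],
  ],
)

```text
clock: 14.75
tcp_pos: [0.5047, 0.0202, 0.1104]
tcp_rot: [3.142, -0.004, -0.053]
ft_force: [-0.2, 0.2, 10.0]
finger_gap: 0.0007
grasp_force: 4.4
```

```bash
python3 g.py|head -1
```

```text
[-1.13 -0.15  8.84] [0.5047 0.0202 0.1104] 14.95
```

Request:
arm_command(
  commands=[
    [1,[-0.0003,0,0.0005],0],
    [1,[0,0,0],0],
    [1,[0,0,0],0],
  ],
)

```text
clock: 15.25
tcp_pos: [0.5047, 0.0202, 0.11]
tcp_rot: [3.142, -0.005, -0.053]
ft_force: [0.1, 0.1, 8.3]
finger_gap: 0.0003
grasp_force: 4.3
```

```bash
python3 g.py|head -1
```

```text
[ 0.02 -0.03  8.32] [0.5047 0.0202 0.1101] 15.45
```

The sideways friction was holding it up. With that relieved, the button yields again, moving 0.4 mm at 8.3 N.

Request:
arm_command(
  commands=[
    [1,[-0.0002,0,0.0005],0],
    [1,[0,0,0],0],
    [1,[0,0,0],0],
  ],
)

```text
clock: 15.75
tcp_pos: [0.5047, 0.0202, 0.1099]
tcp_rot: [3.142, -0.005, -0.053]
ft_force: [-0.2, 0.2, 9.2]
finger_gap: 0.0005
grasp_force: 4.9
```

```bash
python3 g.py|head -1
```

```text
[-0.84  0.09  9.66] [0.5047 0.0202 0.1099] 15.95
```

Request:
arm_command(
  commands=[
    [1,[-0.0004,0,0.0003],0],
    [1,[0,0,0],0],
    [1,[0,0,0],0],
  ],
)

```text
clock: 16.25
tcp_pos: [0.5048, 0.0202, 0.1099]
tcp_rot: [3.142, -0.006, -0.053]
ft_force: [-1.4, -0.5, 10.5]
finger_gap: 0.0005
grasp_force: 5.0
```

```bash
python3 g.py|head -1
```

```text
[-0.31  0.09 10.22] [0.5047 0.0202 0.1099] 16.45
```

Request:
arm_command(
  commands=[
    [1,[-0.0002,0,0.0004],0],
    [1,[0,0,0],0],
    [1,[0,0,0],0],
  ],
)

```text
clock: 16.75
tcp_pos: [0.5047, 0.0202, 0.1094]
tcp_rot: [-3.142, -0.007, -0.053]
ft_force: [1.4, -0.8, 8.7]
finger_gap: 0.0004
grasp_force: 4.5
```

```bash
python3 g.py|head -1
```

```text
[ 1.03 -0.37  8.59] [0.5047 0.0202 0.1094] 16.95
```

```bash
python3 - <<'E'
from h import *
s=snapshot("side");b=s["color"]
c=np.clip(b[170:240,240:330].astype(float)/90,0,1)**.5*255
n=cv2.resize(c.astype(np.uint8),None,fx=8.5,fy=8.5,interpolation=cv2.INTER_CUBIC)
o=cv2.imread("pics/p7.png")
d=cv2.absdiff(n,o).max(2);d=cv2.resize(d,(90,70),interpolation=cv2.INTER_AREA)
ys,xs=np.where(d>50);print(len(ys),[(x+240,y+170) for x,y in zip(xs,ys)][:60])
E
```

```text
162 [(np.int64(278), np.int64(170)), (np.int64(279), np.int64(170)), (np.int64(306), np.int64(170)), (np.int64(307), np.int64(170)), (np.int64(310), np.int64(170)), (np.int64(320), np.int64(170)), (np.int64(321), np.int64(170)), (np.int64(277), np.int64(171)), (np.int64(278), np.int64(171)), (np.int64(304), np.int64(171)), (np.int64(305), np.int64(171)), (np.int64(309), np.int64(171)), (np.int64(310), np.int64(171)), (np.int64(322), np.int64(171)), (np.int64(323), np.int64(171)), (np.int64(276), np.int64(172)), (np.int64(277), np.int64(172)), (np.int64(299), np.int64(172)), (np.int64(300), np.int64(172)), (np.int64(301), np.int64(172)), (np.int64(307), np.int64(172)), (np.int64(308), np.int64(172)), (np.int64(309), np.int64(172)), (np.int64(324), np.int64(172)), (np.int64(325), np.int64(172)), (np.int64(275), np.int64(173)), (np.int64(276), np.int64(173)), (np.int64(306), np.int64(173)), (np.int64(307), np.int64(173)), (np.int64(274), np.int64(174)), (np.int64(275), np.int64(174)), (np.int64(288), np.int64(174)), (np.int64(289), np.int64(174)), (np.int64(303), np.int64(174)), (np.int64(304), np.int64(174)), (np.int64(305), np.int64(174)), (np.int64(306), np.int64(174)), (np.int64(273), np.int64(175)), (np.int64(274), np.int64(175)), (np.int64(291), np.int64(175)), (np.int64(292), np.int64(175)), (np.int64(301), np.int64(175)), (np.int64(303), np.int64(175)), (np.int64(304), np.int64(175)), (np.int64(272), np.int64(176)), (np.int64(294), np.int64(176)), (np.int64(295), np.int64(176)), (np.int64(296), np.int64(176)), (np.int64(297), np.int64(176)), (np.int64(298), np.int64(176)), (np.int64(299), np.int64(176)), (np.int64(300), np.int64(176)), (np.int64(302), np.int64(176)), (np.int64(272), np.int64(177)), (np.int64(272), np.int64(178)), (np.int64(272), np.int64(179)), (np.int64(327), np.int64(179)), (np.int64(273), np.int64(180)), (np.int64(326), np.int64(180)), (np.int64(327), np.int64(180))]
```

```bash
cat > bar.py <<'E'
from h import *
np.set_printoptions(linewidth=200)
b=snapshot("side")["color"].mean(2).astype(int);a=cv2.imread("pics/side0.png").mean(2).astype(int)
print(np.hstack([a[194:216,250:264],-np.ones((22,1),int),b[194:216,250:264]]))
E
python3 bar.py
```

```text
[[142 143 142 144 143 144 142 142 143 143 142 142 143 146  -1 162 163 162 163 164 164 162 163 163 163 164 163 163 166]
 [144 143 143 143 143 143 145 144 142 143 143 144 143 143  -1 164 164 163 163 163 162 165 164 162 162 163 163 163 163]
 [144 143 144 145 142 143 143 144 145 145 144 144 143 145  -1 162 164 164 164 163 163 163 164 164 165 164 164 165 164]
 [143 144 144 143 144 145 144 143 145 146 146 131 149 146  -1 165 164 165 164 164 165 164 165 165 168 167 150 168 167]
 [144 145 145 144 144 145 145 145 147 145 108  71  94 119  -1 164 165 165 164 163 165 165 166 166 165 125  83 108 136]
 [142 144 145 146 145 146 144 148 145 108  58  85  80  76  -1 162 164 165 166 164 165 166 168 166 124  68  98  93  88]
 [143 143 142 144 145 146 149 146  96  53  46 113 105  63  -1 164 163 163 164 166 167 168 167 127  60  54 130 120  75]
 [146 146 144 144 144 146 146  96  38  30  40  72  66  48  -1 165 166 164 164 164 168 166 113  62  36  47  81  74  58]
 [146 147 147 146 148 145  96  40  31  35  33  33  33  33  -1 166 167 167 167 169 165 111  47  37  40  40  37  36  41]
 [146 146 148 151 147  97  38
[... 818 characters left out ...]
 32  52  57  52  65 116 112 108 106 104 105  -1  40  40  36  38  59  66  61  77 138 131 123  82   0   3]
 [ 34  36  34  37  53  60  55  63 100  85 117 110 107 107  -1  42  42  38  43  64  69  65  71 117 122 135 116  93  37]
 [ 34  37  37  37  40  45  47  49  74  69 100 111 116 110  -1  41  43  43  42  48  53  55  58  86  96 114 125 136  78]
 [ 32  37  37  35  36  35  38  39  57  75  77  89 101 110  -1  37  42  43  44  42  43  43  44  64  76  87 101 114  89]
 [ 32  36  35  37  37  36  36  35  39  50  55  78  77  92  -1  36  43  42  43  43  44  42  42  44  49  63  89  87  72]
 [ 34  36  34  35  36  37  36  35  36  30  37  51  59  81  -1  41  41  40  44  43  43  43  43  42  38  43  62  61  64]]
```

The bar is not out yet. Pressing on.

Request:
arm_command(
  commands=[
    [1,[0,0,0.0004],0],
    [1,[0,0,0],0],
    [1,[0,0,0],0],
  ],
)

```text
clock: 17.35
tcp_pos: [0.5047, 0.0202, 0.1084]
tcp_rot: [-3.142, -0.007, -0.053]
ft_force: [2.3, -1.2, 5.9]
finger_gap: 0.0003
grasp_force: 3.1
```

```bash
python3 g.py|head -1;python3 bar.py|sed -n 4,9p|cut -c60-
```

```text
[ 2.4  -0.47  6.22] [0.5047 0.0202 0.1083] 17.55
-1 164 162 164 164 165 165 164 164 165 166 166 150 168 166]
-1 164 166 164 164 164 165 165 166 166 163 125  83 108 137]
-1 163 165 166 166 166 165 165 167 165 130  74  77  92  88]
-1 163 163 164 164 166 168 168 167 138 115 101 114 103  68]
-1 167 166 165 165 164 168 165 120 124 121 120 121 112 103]
-1 166 167 168 167 169 163 111  92 135 126 124 123 124 122]
```

The handle popped: the force fell, the button gave 1 mm more, and the bar now shows higher in the picture. I'm retracting straight up, then opening and moving over the bar.

Request:
arm_command(
  commands=[
    [1,[0,0,-0.02],0],
    [1,[0,0,-0.04],0],
    [1,[0,0,0],0],
    [0.4,[0.035,0,0],0],
    [0.4,[0.034,0,0],0],
  ],
)

```text
clock: 18.1
tcp_pos: [0.5716, 0.0167, 0.166]
tcp_rot: [-3.142, -0.001, -0.053]
ft_force: [-0.2, 0.9, -0.9]
finger_gap: 0.0111
grasp_force: 0.0
```

Request:
arm_command(
  commands=[
    [0.4,[0,0,0],0],
    [0.4,[0,0,0],0],
    [0.4,[0,0,0],0],
    [0.4,[0,0,0],0],
  ],
)

```text
clock: 18.5
tcp_pos: [0.5701, 0.0168, 0.1661]
tcp_rot: [-3.142, 0.0, -0.053]
ft_force: [-0.4, 0.2, -0.3]
finger_gap: 0.0433
grasp_force: 0.0
```

```bash
python3 - <<'E'
from h import *
s=snapshot("side");b=s["color"];x=sense();p=x["tcp_pos"];print(p,x["tcp_rot"],x["finger_gap"],x["clock"],x["ft_force"])
c=np.clip(b[140:240,220:340].astype(float)/100,0,1)**.5*255
im=cv2.resize(c.astype(np.uint8),None,fx=6,fy=6,interpolation=cv2.INTER_CUBIC)
g=x["finger_gap"]/2
for q,col in ((p,(0,0,255)),(p+[0,0,.0245],(0,255,0)),(p+[0,g,0],(255,0,0)),(p+[0,g,.0245],(255,255,0)),([.572,.0165,.153],(255,0,255))):
    u=(proj(s,[q])[0]-[220,140]+.5)*6;print(u/6+[220,140]);cv2.circle(im,tuple(int(v) for v in u),4,col,1)
cv2.imwrite("pics/p8.png",im)
E
```

```text
[0.57021163 0.0167881  0.16624792] [-3.14157913e+00 -5.65019044e-05 -5.33249698e-02] 0.04682505429041055 18.55 [-0.94853248 -0.82866714  0.4787108 ]
[273.04036823 204.55520518]
[272.96950346 197.49726466]
[267.85459138 210.32258016]
[267.71225578 203.26997134]
[272.53588707 207.94725056]
```

View pics/p8.png

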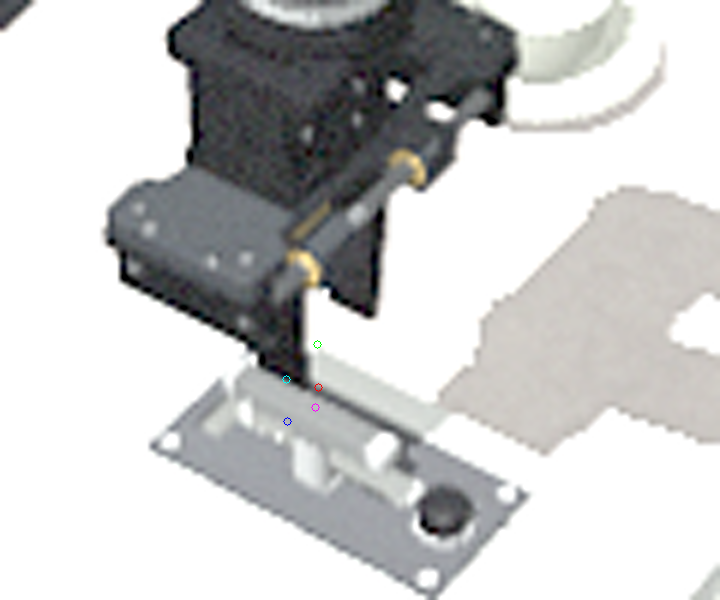

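The bar is out. The near fingertip (crop (300,382)) matches the stated TCP plus 24.5 mm (cyan mark), so that offset holds with the fingers open as well. Next I descend astride the bar and grip.

Request:
arm_command(
  commands=[
    [0.4,[0.0018,0,0.02],0],
    [0.4,[0,0,0.02],0],
    [0.4,[0,0,0.015],0],
    [0.4,[0,0,0.004],0],
    [0.4,[0,0,0],0],
  ],
)

```text
clock: 19.05
tcp_pos: [0.5721, 0.0166, 0.1067]
tcp_rot: [-3.142, 0.001, -0.053]
ft_force: [0.5, 0.0, 0.1]
finger_gap: 0.0571
grasp_force: 0.0
```

```bash
python3 - <<'E'
from h import *
x=sense();print(x["tcp_pos"],x["finger_gap"],x["ft_force"],x["clock"])
E
```

```text
[0.5721346  0.01664286 0.10666351] 0.05712865457507271 [0.47485627 0.02150292 0.11954875] 19.05
```

Request:
arm_command(
  commands=[
    [0.9,[0,0,0],0],
    [0.9,[0,0,0],0],
    [0.9,[0,0,0],0],
    [0.9,[0,0,0],0],
    [0.9,[0,0,0],0],
  ],
  squeeze=10,
)

```text
clock: 19.55
tcp_pos: [0.5729, 0.0165, 0.1076]
tcp_rot: [3.142, -0.0, -0.053]
ft_force: [-0.0, -0.1, -0.8]
finger_gap: 0.0224
grasp_force: 0.0
```

Request:
arm_command(
  commands=[
    [0.9,[0,0,0],0],
    [0.9,[0,0,0],0],
    [0.9,[0,0,0],0],
  ],
)

```text
clock: 19.85
tcp_pos: [0.5728, 0.0169, 0.1074]
tcp_rot: [-3.141, -0.0, -0.053]
ft_force: [0.2, 1.8, 0.3]
finger_gap: 0.0138
grasp_force: 10.0
```

The bar is gripped at 13.8 mm. Turning it anticlockwise, which is a negative tool turn.

Request:
arm_command(
  commands=[
    [0.95,[0,0,0],0],
    [0.95,[0,0,0],-4],
    [0.95,[0,0,0],-6],
    [0.95,[0,0,0],-6],
    [0.95,[0,0,0],-6],
  ],
  squeeze=30,
)

```text
clock: 20.35
tcp_pos: [0.573, 0.0163, 0.1074]
tcp_rot: [3.141, -0.001, 0.333]
ft_force: [0.7, -0.6, -0.5]
finger_gap: 0.0139
grasp_force: 30.4
```

```bash
python3 - <<'E'
from h import *
x=sense();print(x["tcp_pos"],x["tcp_rot"],x["finger_gap"],x["ft_force"],x["ft_torque"],x["clock"])
E
```

```text
[0.57302459 0.01633672 0.10741287] [ 3.14124463e+00 -6.09237056e-04  3.32935617e-01] 0.013876599704823049 [ 0.70019733 -0.56915092 -0.54540957] [ 0.00652196 -0.04908997 -0.6075102 ] 20.35
```

Request:
arm_command(
  commands=[
    [0.95,[0,0,0],-6],
    [0.95,[0,0,0],-6],
    [0.95,[0,0,0],-6],
    [0.95,[0,0,0],-6],
    [0.95,[0,0,0],-6],
  ],
)

```text
clock: 20.85
tcp_pos: [0.5736, 0.016, 0.1086]
tcp_rot: [3.14, -0.001, 0.858]
ft_force: [-1.0, 0.3, 6.2]
finger_gap: 0.0137
grasp_force: 30.0
```

Request:
arm_command(
  commands=[
    [0.95,[0,0,0],-6],
    [0.95,[0,0,0],-6],
    [0.95,[0,0,0],-6],
    [0.95,[0,0,0],-6],
    [0.95,[0,0,0],-6],
  ],
)

```text
clock: 21.35
tcp_pos: [0.5744, 0.0157, 0.1091]
tcp_rot: [3.137, 0.001, 1.382]
ft_force: [1.5, -0.8, 3.7]
finger_gap: 0.0136
grasp_force: 30.0
```

Request:
arm_command(
  commands=[
    [0.95,[0,0,0],-1],
    [0.95,[0,0,0],0],
    [0.95,[0,0,0],0],
    [0.95,[0,0,0],0],
  ],
)

```text
clock: 21.75
tcp_pos: [0.5745, 0.0157, 0.1091]
tcp_rot: [3.137, 0.001, 1.394]
ft_force: [1.5, -2.3, 7.2]
finger_gap: 0.014
grasp_force: 30.0
```

```bash
python3 - <<'E'
from h import *
x=sense();print(x["tcp_pos"],x["tcp_rot"],x["finger_gap"],x["ft_force"],x["ft_torque"],x["clock"])
E
```

```text
[0.57448916 0.01569637 0.10909156] [3.13710887e+00 1.10341889e-03 1.39351476e+00] 0.0139722881292237 [ 1.47202892 -2.30349558  7.1647189 ] [-0.46673314 -0.40214319 -0.02419388] 21.75
```

The spindle is at about 1.45 rad, the stop, and the latch has let go (upward push of about 7 N). I'll raise the lid along its arc, checking on the way.

Request:
arm_command(
  commands=[
    [0.95,[0.003,-0.0004,-0.0111],0],
    [0.95,[0.0036,-0.0004,-0.0109],0],
    [0.95,[0.0042,-0.0005,-0.0107],0],
    [0.95,[0.0048,-0.0006,-0.0105],0],
    [0.95,[0.0052,-0.0006,-0.0102],0],
  ],
  squeeze=22,
)

```text
clock: 22.25
tcp_pos: [0.5753, 0.0354, 0.1581]
tcp_rot: [3.138, 0.004, 1.393]
ft_force: [12.4, -5.6, -12.0]
finger_gap: 0.0135
grasp_force: 22.0
```

```bash
python3 - <<'E'
from h import *
x=sense();print(x["tcp_pos"],x["tcp_rot"],x["finger_gap"],x["ft_force"],x["ft_torque"],x["clock"])
E
```

```text
[0.57528655 0.03542916 0.15812476] [3.13771    0.00375215 1.39299849] 0.013495466440612804 [ 12.40100524  -5.56844803 -11.97384595] [-1.24700681 -2.29097318 -0.02496329] 22.25
```

On track at about 15°, with a 12 N sideways load. I'll ease it by 2 mm while going on.

Request:
arm_command(
  commands=[
    [0.95,[0.0058,0.0003,-0.0099],-0.5],
    [0.95,[0.0064,0.0002,-0.0096],-0.5],
    [0.95,[0.0068,-0.0008,-0.0092],0],
    [0.95,[0.0071,-0.0009,-0.0089],0],
    [0.95,[0.0077,-0.001,-0.0085],0],
  ],
  squeeze=18,
)

```text
clock: 22.75
tcp_pos: [0.5775, 0.0683, 0.2035]
tcp_rot: [3.141, 0.006, 1.41]
ft_force: [7.8, -7.4, -9.3]
finger_gap: 0.0142
grasp_force: 17.8
```

```bash
python3 - <<'E'
from h import *
x=sense();print(x["tcp_pos"],x["tcp_rot"],x["finger_gap"],x["ft_force"],x["ft_torque"],x["clock"])
E
```

```text
[0.57747533 0.06827655 0.20350273] [3.14117394 0.00637617 1.40957856] 0.01415524375079266 [ 7.77089206 -7.42345708 -9.32007766] [-1.6261308  -1.66809444 -0.12968367] 22.75
```

Request:
arm_command(
  commands=[
    [0.95,[0.0081,-0.0005,-0.0081],0],
    [0.95,[0.0084,-0.0006,-0.0076],0],
    [0.95,[0.0089,-0.0011,-0.0072],0],
    [0.95,[0.0092,-0.0011,-0.0067],0],
    [0.95,[0.0096,-0.0012,-0.0062],0],
  ],
)

```text
clock: 23.25
tcp_pos: [0.5804, 0.1119, 0.2399]
tcp_rot: [3.14, 0.008, 1.409]
ft_force: [7.5, -9.8, -7.7]
finger_gap: 0.0142
grasp_force: 17.8
```

Request:
arm_command(
  commands=[
    [0.95,[0,0,0],0],
    [0.95,[0,0,0],0],
  ],
)

```text
clock: 23.45
tcp_pos: [0.5807, 0.1137, 0.2411]
tcp_rot: [3.14, 0.004, 1.41]
ft_force: [6.2, -4.2, -3.8]
finger_gap: 0.0139
grasp_force: 17.9
```

```bash
python3 - <<'E'
from h import *
x=sense();print(x["tcp_pos"],x["tcp_rot"],x["finger_gap"],x["ft_force"],x["ft_torque"],x["clock"])
z=x["tcp_pos"][2]-.1074; print(np.degrees(np.arcsin((52.5+z*1e3)/219.4))-13.85)
E
```

```text
[0.58066109 0.11374845 0.24109811] [3.13956715 0.00372475 1.41028418] 0.013887197680512555 [ 6.16409703 -4.18973137 -3.78635864] [-0.95277702 -1.26925799 -0.0400848 ] 23.45
44.21726150815277
```

The lid is at about 44°. I'll open just enough to clear the bar (so the fingers stay off the button) and withdraw straight up.

Request:
arm_command(
  commands=[
    [0.65,[0,0.0005,0],0],
    [0.65,[0,0,0],0],
    [0.65,[0,0,0],0],
    [0.65,[0,0,0],0],
    [0.65,[0,0,0],0],
  ],
)

```text
clock: 23.95
tcp_pos: [0.5801, 0.1156, 0.2426]
tcp_rot: [-3.141, -0.0, 1.413]
ft_force: [0.6, 0.5, 0.3]
finger_gap: 0.033
grasp_force: 0.0
```

```bash
python3 - <<'E'
from h import *
x=sense();print(x["tcp_pos"],x["tcp_rot"],x["finger_gap"],x["ft_force"],x["ft_torque"],x["clock"])
cv2.imwrite("pics/open.png",snapshot("side")["color"])
E
```

```text
[0.58008563 0.11563344 0.24259426] [-3.14142356e+00 -9.16354712e-05  1.41262142e+00] 0.03297480492622672 [0.59289747 0.4919753  0.30309696] [-0.03529136 -0.0714509  -0.02896752] 23.95
```

Free of contact. Moving up and away.

Request:
arm_command(
  commands=[
    [0.65,[0,0,-0.02],0],
    [0.65,[0,0,-0.03],0],
    [0.65,[0,0,-0.04],0],
    [0.65,[0,0,-0.04],0],
    [0.65,[0,0,-0.02],0],
  ],
)

```text
clock: 24.5
tcp_pos: [0.5809, 0.1156, 0.3975]
tcp_rot: [3.136, -0.002, 1.413]
ft_force: [0.1, 0.5, 0.7]
finger_gap: 0.0336
grasp_force: 0.0
```

```bash
python3 - <<'E'
from h import *
s=snapshot("side");b=s["color"];a=cv2.imread("pics/open.png");x=sense();print(x["tcp_pos"],x["ft_force"])
# expected lid free edge & corners at theta: lid frame
u=np.array([.99857,-.0535,0]);v=np.array([.0535,.99857,0]);H=np.array([.572,.0165,0])+v*.213-u*.02+[0,0,.094]
# bar: chrome pixels -> compare with predicted projections for a few angles
hsv=cv2.cvtColor(b,cv2.COLOR_BGR2GRAY)
for th in (0.6,.7,.77,.85,.95):
    e=-v*np.cos(th)+np.array([0,0,1])*np.sin(th);n=v*np.sin(th)+np.array([0,0,1])*np.cos(th)
    pl=H+u*.020+e*.213+n*.029
    P=[H+u*.15+e*.27+n*.026,H-u*.15+e*.27+n*.026,pl-u*.068+n*.014]
    print(th,proj(s,P).round(1).tolist())
# button = darkest blob in the expected area
m=(hsv<25).astype(np.uint8);m[:,:200]=0;m[:,360:]=0;m[:120]=0;m[260:]=0
for k in cv2.findContours(m,0,2)[0]:
    if cv2.contourArea(k)>25:print(cv2.contourArea(k),cv2.boundingRect(k))
E
```

```text
[0.5816318  0.11575055 0.40025538] [-1.33024831 -0.12736793  3.00779387]
0.6 [[227.0, 153.2], [332.7, 204.5], [280.2, 206.0]]
0.7 [[221.5, 150.8], [329.0, 203.0], [276.0, 205.8]]
0.77 [[217.2, 149.7], [325.9, 202.6], [272.7, 206.1]]
0.85 [[212.0, 149.1], [322.0, 202.8], [268.7, 207.1]]
0.95 [[204.9, 149.3], [316.5, 204.2], [263.3, 209.2]]
56.0 (318, 229, 18, 12)
61.5 (270, 201, 11, 10)
26.5 (255, 181, 14, 15)
223.0 (251, 120, 32, 16)
504.0 (200, 120, 55, 43)
```

The button blob at (275.5,206) puts the lid at about 0.7 rad, inside the window. I'll let the arm settle and hand in.

Request:
arm_command(
  commands=[
    [0.65,[0,0,0],0],
    [0.65,[0,0,0],0],
    [0.65,[0,0,0],0],
    [0.65,[0,0,0],0],
  ],
)

```text
clock: 24.95
tcp_pos: [0.5797, 0.1154, 0.3904]
tcp_rot: [-3.138, 0.001, 1.413]
ft_force: [0.2, -0.4, -0.2]
finger_gap: 0.0334
grasp_force: 0.0
```

```bash
python3 - <<'E'
from h import *
g=cv2.cvtColor(snapshot("side")["color"],cv2.COLOR_BGR2GRAY)
m=(g<25).astype(np.uint8)
print([cv2.boundingRect(k) for k in cv2.findContours(m,0,2)[0] if cv2.contourArea(k)>25 and 260<cv2.boundingRect(k)[0]<280 and cv2.boundingRect(k)[1]>190])
print(hand_in())
E
```

```text
[(270, 201, 11, 10)]
the job is handed in; nothing more can be done
None
```

The locker is unlatched and its lid stands open by itself at about 0.7 rad (roughly 40°), with the arm clear; I handed the job in at about 25 s, and the hand-in returned no verdict.

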